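# Preset and lock the vacuum regulator before filtering

## Task

Before the next filter run, preset the vacuum regulator: with its knob still pushed in, turn the pointer to the green marker button, then pull the knob right out so that it locks, and let go. The lock engages only at its own notches, which do not fall right on the marks, so when it does not come out, do not force it: keep the pull light, turn it a little either way and feel for the nearest notch, staying within a button's width of the green mark. Leave everything else on the bench as it stands.

Things in the scene. Friction and masses are not known exactly. Their poses are not given: they have to be found in the camera images.
- pump: White bench vacuum pump and aluminium regulator on one grey plate (355 by 210 mm), fixed, switched off. Origin: on the bench top under the knob's vertical axis; z up, x from the regulator to the motor housing (122 to 238 mm out, 102 mm high). Clear trap 78 mm out along -y, 84 mm high. Gauge 70 mm out along -x, 72 mm high.
- dial (a point): Centre of the regulator's flat grey dial plate, a fixed disc of 110 mm with a white scale, its top (this point) 103 mm above the bench. Within 230 mm of the knob's axis only the knob (142 mm) and the marker buttons (109 mm) stand higher than the dial, save a glass flask 134 mm high, at least 180 mm away.
- knob: Black skirted knob, turning about the vertical axis. Skirt 72 mm across, 10 mm high; above it the fluted round grip, 38 mm across, 28 mm high, to be taken from above at any angle. Origin: on the axis at the skirt's underside, 104 mm above the bench when in; x along the white pointer line. Pulled straight up it slides 6 mm to a firm stop, against about 5 N of drag and weight, and stays where left.
- knob_top (a point): Centre of the knob's top face, on the axis: 142 mm above the bench when the knob is in, 148 mm when it is out. The skirt's upper face lies 28 mm below it.
- pointer (a point): Point on the circle of the marker buttons (46 mm from the axis) at which the knob's white pointer line points; turns and rises with the knob. The knob turns with about 0.1 N m of drag and stays where left, over 2.1 rad; at the start its pointer is 0.4 to 1.45 rad anticlockwise (from above) of the green mark, so it is turned clockwise.
- bonnet: Fixed neck of the regulator under the knob; its orange band shows once the knob is out. Origin and axes as pump. In it is the hidden lock ring with a notch every 0.42 rad all round, placed anew at each start so that no notch falls right on a mark. More than 25 N in all between the knob's keys and this ring, pulling or twisting, spoils the lock.
- lock (a point): Point on the axis at the lock ring, 110 mm above the bench. As the knob is pulled its five hidden keys rise 1 mm freely, then enter notches (the knob comes right out, 6 mm, and turns no more) or are blocked under the lands between: keep the pull light and turn a little. From a mark the nearest notch is 0.07 to 0.21 rad away, either way; it takes the keys over about 0.05 rad of turning, and the resistance to the pull drops.
- mark_green: Green marker button on the dial plate, the wanted setting: a disc 12 mm across and 6 mm high, centre 46 mm from the knob's axis. Origin under its centre, on the dial. Green, yellow and blue share three places 0.40 rad apart; which is where differs.
- mark_yellow: Yellow marker button, same size, on one of the other two places: not the wanted one.
- mark_blue: Blue marker button, same size, on one of the other two places: not the wanted one.
- dish_a: Clear round petri dish with a white filter disc on its lid, 93 mm across, 16 mm high, loose; origin under its centre. To be left alone.
- dish_b: Second clear petri dish with a filter disc, 93 mm across, 16 mm high, loose; origin under its centre. To be left alone.
- flask: Conical glass flask with a black rubber stopper, 86 mm across at the foot, 134 mm high, loose; origin under its centre. To be left alone.
- wash_bottle: White plastic bottle with a red cap, 64 mm across, 170 mm high, loose; origin under its centre. To be left alone.
- bowl: White ceramic bowl, 124 mm across, 55 mm high, loose; origin under its centre. To be left alone.
- beaker: Glass beaker, 68 mm across, 90 mm high, loose; origin under its centre. To be left alone.
- forceps: Steel forceps lying flat, 105 mm long (x), 11 mm wide, 6 mm high, loose; origin under the middle. To be left alone.
- marker_pen: Grey marker pen with a blue cap, lying, 125 mm long (x), 13 mm thick, loose; origin under the middle. To be left alone.

How it is judged:
By the outcome, as a careful person would: the job done as asked, in the order asked, and still so for the second after the job is handed in, with the robot touching nothing.
It also fails if it takes over 61 s, if anything falls off the work surface, if the arm or the gripper's body presses on something with over 40 N, if the wrist force passes 120 N, or if a joint passes its speed limit or range.

## Robot

A 6-joint arm with a two-finger parallel gripper is mounted at the origin on the work surface. World frame = base frame: x ahead of the robot, y to its left, z up, the work surface at z = 0. Lengths are in mm, angles in rad, forces in N, time in s.
With the tool pointing down it reaches from about 350 to 875 mm from the base axis. Payload 15.5 kg.
Tool frame: the origin (TCP) lies on the centre line of the jaws, within the pads' length; the fingertips stand 22 mm ahead of it and the grasp point (between the pads) lies 3 mm ahead of it; z points along the fingers, y is the line along which they close (so a half turn about z gives the same grasp; the last joint's range is limited). The gripper opens to 85 mm and grips with 20 to 120 N. Pads are 22 mm wide; open, the fingers measure 114 mm over their backs; the gripper's body (76 mm by 85 mm) begins 54 mm behind the grasp point. The pads swing forward as they close: fully open they stand 13 mm farther back than shut.
Start: joints at [1.065, 0.494, 1.345, -0, 1.302, -0.096], TCP at [249.585, 573.004, 253.277] pointing down, gripper open.
Joint ranges: [-2.91, 2.91], [-0.82, 2.16], [0.22, 2.67], [-1.22, 4.37], [0.12, 2.79], [-3.08, 3.08]. Speed limits (rad/s): [1.89, 1.89, 2.57, 3.01, 3.01, 3.01].

## Interface

Orientations are given as [roll, pitch, yaw] about the fixed x, y, z axes, in that order (R = Rz(yaw) Ry(pitch) Rx(roll)).
In Python, from station import get_state, snapshot, job_done, boxes_of, cut_out, place_of gives the robot as it stands.
- The arm moves only by the tool send_rows, never from a script. Its arguments are lists of equal length, an entry for each row: "dr": the turn, a rotation vector about the tool's x, y, z normalised to -1 to 1, where 1 is 90 degrees, a list of three; "xyz": the shift along the tool's x, y, z normalised to -1 to 1, where 1 is 250 mm, a list of three; "fingers": the opening, from 0 (shut) to 1 (fully open). A call has 1 to 5 rows; each row is the pose to reach, as a shift and turn from the pose commanded when the call began, along the tool's axes at that moment; what a row does not reach only later rows make up. A row lasts 1/12 s, in which the tool goes at most 41.7 mm and 7.16 degrees, less where a joint would pass 70% of its speed; a pose out of reach is approached as far as the arm can. A call with a number of a shift or a turn outside -1 to 1 is refused whole. A call with a gripper value outside its range is refused whole. The fingers move at their own pace and stop on an object; "squeeze" is the grip in N (left out, the last holds). Time passes only in rows, so rows that repeat a pose let the fingers close. It gives the time, the measured TCP pose, the force, the opening and the grip force at its end, in the units of the state.
- get_state(): the state, without advancing time (a new reading comes with each control period).
- snapshot(name): name is "scene" or "top" or "wrist"; returns a dict with "frame" (420x560x3 uint8, red, green, blue), "depth" (420x560 float32, mm along the optical axis (not along the pixel's ray), 0 where there is no reading), "fx", "fy", "cx", "cy" (pixels), "R" (3x3) and "t" (3): a world point X has camera coordinates R X + t. Camera axes: x right, y down, z forward; pixel columns grow to the right and rows downward; lengths in mm; the calibration is good to about 2 mm. The wrist camera is an equidistant fisheye: a pixel r from the principal point sees the ray r / f radians off the axis. A picture is of the moment at which its call begins.
- job_done(): hands the job in; it is judged then, once.
Trained networks look in a picture, given as the dict that the camera call returned (one of the last four; its "shot" number tells which), for a name from the list of things; names that differ only in an ending like _2 or _b are one class to them, and where a whole thing is asked for, a point or a joint stands for the part that bears it (a point fixed in the world has none). Each returns a list of dicts, best first, with "score" (0 to 1); they miss things now and then, are a little off and sometimes report something else, mostly with a low value. They report only what shows in the picture. A call takes as long as a camera call.
- boxes_of(label, picture): "bbox" ([left, top, right, bottom] in pixels, round what is visible of it).
- cut_out(label, picture): "region" (420x560 bool, what is visible of it) and "bbox" ([left, top, right, bottom] in pixels, round what is visible of it).
- place_of(label, picture): "location" ([column, row] in pixels: a listed point, or the origin of a listed thing).
The state is a dict: "time_s": time; "joint_positions": joint angles; "joint_vel": joint speeds; "tau": joint torques, N m; "eef_pos": TCP position; "orientation": TCP orientation; "wrist_force": force on the tool from outside, world axes, zero at the start; "torque": the same for the moment, N m; "opening": finger opening in mm; "grasp_force": force on a finger pad.
Only numpy, scipy, OpenCV 4.12 (cv2) and the standard library are available. Lean on these libraries where they do the work, as an engineer would, in place of code of your own. Each camera call takes 0.05 s, during which the arm holds its last target. There are 200 camera calls.

## Working session

There is one attempt and no reset: what is moved stays moved. The work goes in short steps, Python scripts to look and compute and a tool call to move; the robot and the scene stay as the last step left them, time stands still between calls to the robot, and variables do not carry over. Pictures are saved under pics/ and viewed, at most 10 in all, crops included, and the job is handed in when it is done.

Besides the shell and the picture viewer there is one more tool, called after "Emit:" as a command line: name --argument value ..., lists and objects as JSON in quotes. send_rows: Moves the arm, as the interface text tells. Scaled input: -1 to 1 covers 250 mm each way for a shift and 90 degrees each way for a turn. Its arguments: {"type":"object","properties":{"dr":{"type":"array","items":{"type":"array","items":{"type":"number"}}},"xyz":{"type":"array","items":{"type":"array","items":{"type":"number"}}},"fingers":{"type":"array","items":{"type":"number"}},"squeeze":{"type":"number"}},"required":["dr","xyz","fingers"]}

```bash
mkdir -p pics; cat > h.py <<'E'
import numpy as np, cv2
from station import *
def ray(p,uv):
    u,v=uv; R=np.array(p["R"]);t=np.array(p["t"])
    d=np.array([(u-p["cx"])/p["fx"],(v-p["cy"])/p["fy"],1.])
    return -R.T@t, R.T@d
def fray(p,uv):
    a=np.array([(uv[0]-p["cx"])/p["fx"],(uv[1]-p["cy"])/p["fy"]]); r=np.linalg.norm(a)
    s=np.sin(r)/max(r,1e-9); R=np.array(p["R"]);t=np.array(p["t"])
    return -R.T@t, R.T@np.array([a[0]*s,a[1]*s,np.cos(r)])
def atz(p,uv,z,fish=False):
    o,d=(fray if fish else ray)(p,uv); return (o+d*(z-o[2])/d[2])[:2]
def save(p,n,box=None,k=1):
    f=p["frame"][:,:,::-1]
    if box: f=f[box[1]:box[3],box[0]:box[2]]
    cv2.imwrite(f"pics/{n}.png",cv2.resize(np.ascontiguousarray(f),None,fx=k,fy=k,interpolation=cv2.INTER_CUBIC))
Z={"knob_top":142,"dial":103,"pointer":114,"mark_green":103,"mark_yellow":103,"mark_blue":103,"knob":104}
def look(cam):
    p=snapshot(cam)
    for l,z in Z.items():
        for r in place_of(l,p)[:1]:
            print(cam,l,np.round(r["location"],1),round(r["score"],2),np.round(atz(p,r["location"],z,cam=="wrist"),1))
    return p
E
python3 - <<'E'
from h import *
p=look("top"); save(p,"top")
for l in ("flask","wash_bottle"):
    for r in place_of(l,p)[:1]: print(l,r["score"],atz(p,r["location"],0))
p=look("scene")
s=get_state(); print(s["eef_pos"],s["orientation"],s["wrist_force"],s["opening"])
E
```

```text
top knob_top [283.6 204.7] 0.22 [531.8 -13.2]
top dial [282.8 207.5] 0.71 [528.3 -11.6]
top pointer [273.8 216.2] 0.73 [501.6  13.9]
top mark_yellow [387.5 270.6] 0.72 [ 352.6 -313.4]
top knob [284.2 207.3] 0.6 [528.9 -15.7]
flask 0.66 [ 589.8233933  -205.23674053]
wash_bottle 0.85 [ 486.1721853  -504.43855802]
scene knob_top [285.7 193.8] 0.89 [529.9  -3. ]
scene dial [289.7 207. ] 0.66 [548.4 -10.3]
scene pointer [280.3 192.4] 0.58 [502.2  13.6]
[249.58830231 573.02164821 253.28796806] [3.14156694e+00 1.83379472e-06 2.73080944e+00] [-0.70714042  0.33751832  0.66946219] 85.96710857906734
```

View pics/top.png

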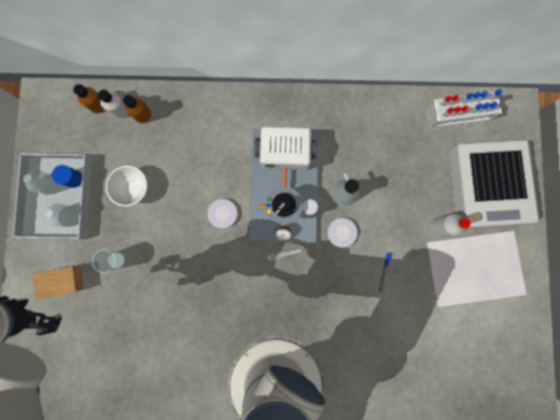

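The pump's knob shows at about (284, 205), with the buttons to its left near (268, 205) and the pointer towards lower left. The flask is at (347, 190), about 200 mm away. I'll move above the knob.

Emit:
send_rows --dr '[[0,0,0],[0,0,0],[0,0,0],[0,0,0],[0,0,0]]' --xyz '[[-0.12,-0.105,-0.02],[-0.25,-0.217,-0.04],[-0.37,-0.32,-0.06],[-0.5,-0.43,-0.08],[-0.62,-0.54,-0.1]]' --fingers '[1,1,1,1,1]'

```text
time_s: 1.32
eef_pos: [338.0, 386.2, 278.5]
orientation: [3.141, 0.0, 2.731]
wrist_force: [1.7, 0.0, 0.2]
opening: 85.2
grasp_force: 0.0
```

Emit:
send_rows --dr '[[0,0,0],[0,0,0],[0,0,0],[0,0,0],[0,0,0]]' --xyz '[[-0.12,-0.105,0],[-0.25,-0.217,0],[-0.37,-0.32,0],[-0.5,-0.43,0],[-0.62,-0.54,0]]' --fingers '[1,1,1,1,1]'

```text
time_s: 1.73
eef_pos: [426.4, 200.4, 278.5]
orientation: [3.141, 0.001, 2.731]
wrist_force: [1.2, 0.8, -0.0]
opening: 85.1
grasp_force: 0.0
```

Emit:
send_rows --dr '[[0,0,0],[0,0,0],[0,0,0],[0,0,0],[0,0,0]]' --xyz '[[-0.12,-0.105,0],[-0.25,-0.217,0],[-0.37,-0.32,0],[-0.5,-0.43,0],[-0.55,-0.46,0]]' --fingers '[1,1,1,1,1]'

```text
time_s: 2.15
eef_pos: [507.7, 37.5, 278.4]
orientation: [-3.141, 0.002, 2.728]
wrist_force: [-0.2, 0.4, -0.7]
opening: 85.8
grasp_force: 0.0
```

```bash
python3 - <<'E'
from h import *
p=look("wrist"); save(p,"w1",None,1.4); print(p["t"],-np.array(p["R"]).T@p["t"]); print(p["fx"],p["cx"],p["cy"]); print(get_state()["eef_pos"])
E
```

```text
wrist knob_top [237.6 252.1] 0.8 [537.4 -14. ]
wrist dial [243.7 234.9] 0.75 [537.9 -12.6]
wrist pointer [253.6 188.3] 0.66 [496.2  18.8]
wrist mark_green [287.5 217.6] 0.7 [538.5  34.6]
wrist mark_yellow [273.8 204.6] 0.52 [521.   27.7]
wrist mark_blue [285.9 216.5] 0.4 [536.8  33.6]
wrist knob [241.8 234.3] 0.68 [536.3 -13.8]
[-238.72652838 -476.23335593  267.21152495] [436.03617405  70.22054855 400.16508243]
325.19226210127806 278.54469239677655 205.49464991106467
[505.41472636  42.79637549 278.28912236]
```

View pics/w1.png

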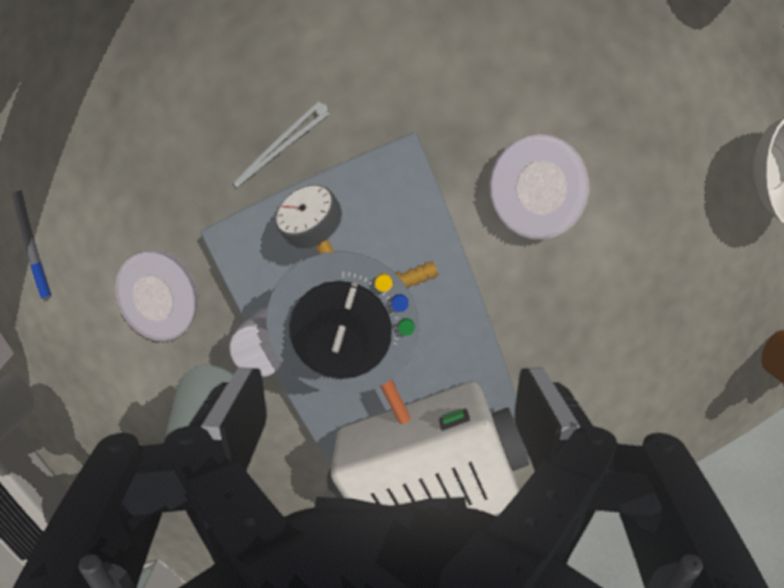

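The wrist view (1.4x) shows the knob at (340, 328), with its white pointer running from (338, 338) up to (350, 296). The yellow button is at (383, 283), blue at (400, 302) and green at (406, 327). I'll now measure with colour once the arm has settled.

```bash
cat >> h.py <<'E'
def meas(p,fish=True,ktop=142,c0=None):
    # colours near knob (world frame), within 75 mm of c0
    r=place_of("knob_top",p)[0]; c=atz(p,r["location"],ktop,fish)
    r2=place_of("dial",p)[0]; d=atz(p,r2["location"],103,fish)
    print("knob_top",r["score"],c.round(1),"dial",r2["score"],d.round(1))
    if c0 is None: c0=(c+d)/2
    c0=np.array(c0)
    hsv=cv2.cvtColor(p["frame"],cv2.COLOR_RGB2HSV).astype(int); H,S,V=hsv[...,0],hsv[...,1],hsv[...,2]
    for n,lo,hi in (("green",55,90),("yellow",18,32),("blue",105,125)):
        ys,xs=np.where((H>=lo)&(H<=hi)&(S>120)&(V>60))
        w=np.array([atz(p,(x,y),109,fish) for x,y in zip(xs,ys)])
        if len(w)==0: continue
        rr=np.linalg.norm(w-c0,axis=1); k=(rr>34)&(rr<58)
        if k.sum()>5:
            m=w[k].mean(0); v=m-c0; print(n,k.sum(),m.round(1),"r",np.linalg.norm(v).round(1),"ang",np.arctan2(v[1],v[0]).round(3))
    ys,xs=np.where((S<60)&(V>130))
    for z,lo,hi in ((ktop-28,21,35),(ktop,0,17)):
        w=np.array([atz(p,(x,y),z,fish) for x,y in zip(xs,ys)]); rr=np.linalg.norm(w-c0,axis=1); k=(rr>lo)&(rr<hi)
        if k.sum()>5:
            q=w[k]-c0; m=q.mean(0); a=cv2.fitLine(q.astype(np.float32),cv2.DIST_L2,0,.01,.01).ravel()
            print("white z",z,k.sum(),"mean",m.round(1),"ang",np.arctan2(m[1],m[0]).round(3),"line",np.arctan2(a[1],a[0]).round(3))
E
python3 - <<'E'
from h import *
p=snapshot("wrist"); meas(p); print(get_state()["eef_pos"],get_state()["orientation"])
E
```

```text
knob_top 0.57 [538.  -12.7] dial 0.72 [536.5 -11.2]
green 99 [552.1  30.9] r 45.3 ang 1.237
yellow 155 [516.3  30.8] r 47.6 ang 2.025
blue 116 [534.1  33.8] r 45.8 ang 1.64
white z 114 53 mean [-21.5  17.8] ang 2.452 line -0.734
white z 142 69 mean [-7.2  5.2] ang 2.512 line -0.721
[505.66982409  42.46124251 278.31310507] [3.14153774e+00 8.29216994e-05 2.73185254e+00]
```

Emit:
send_rows --dr '[[0,0,0],[0,0,0],[0,0,0],[0,0,0],[0,0,0]]' --xyz '[[-0.1,-0.075,0.1],[-0.202,-0.15,0.2],[-0.202,-0.15,0.31],[-0.202,-0.15,0.31],[-0.202,-0.15,0.31]]' --fingers '[1,1,1,1,1]'

```text
time_s: 3.12
eef_pos: [536.3, -12.3, 200.2]
orientation: [-3.141, -0.003, 2.731]
wrist_force: [-0.0, 0.0, 1.6]
opening: 85.2
grasp_force: 0.0
```

```bash
python3 - <<'E'
from h import *
p=snapshot("wrist"); p=snapshot("wrist"); save(p,"w2",None,1.4); meas(p,c0=(537.2,-12)); s=get_state(); print(s["eef_pos"],s["orientation"],s["wrist_force"],s["joint_positions"])
E
```

```text
knob_top 0.67 [537.6 -14.2] dial 0.84 [537.3 -14.4]
green 197 [552.1  30.8] r 45.3 ang 1.235
yellow 337 [514.6  29.1] r 46.9 ang 2.074
blue 220 [534.1  33.8] r 45.9 ang 1.638
white z 114 114 mean [-21.5  18.1] ang 2.442 line -0.739
white z 142 158 mean [-7.   5.4] ang 2.485 line -0.728
[537.71025094 -12.08791179 202.42085534] [3.14087062e+00 2.29299875e-03 2.73178269e+00] [-0.3848953  -0.55545226  0.14146829] [-1.33557553e-01  4.29651703e-01  1.62587724e+00  7.83478677e-05
  1.08366072e+00 -1.29458133e+00]
```

View pics/w2.png

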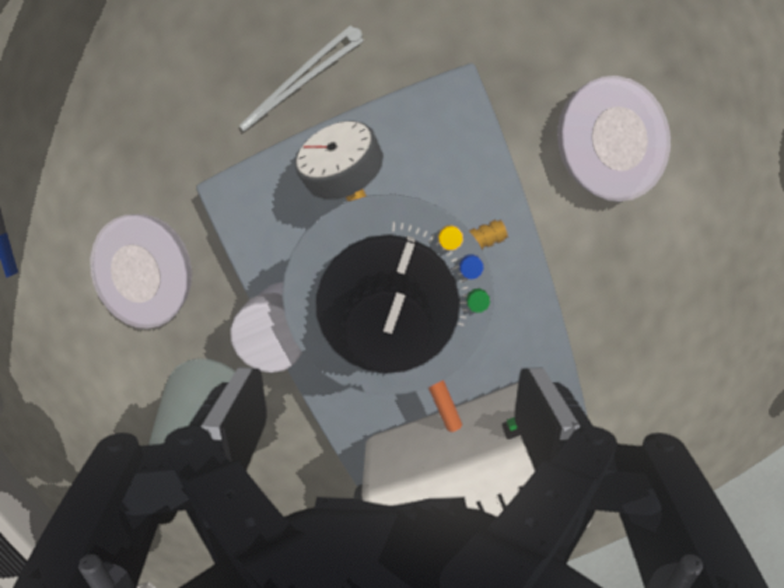

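The view confirms the knob is centred near (388, 303), its pointer goes to (407, 243), and green is at (478, 300). The pointer is at about 2.41 rad and green at about 1.235 rad, so the turn is about 1.18 rad clockwise. I'll descend and grip.

Emit:
send_rows --dr '[[0,0,0],[0,0,0],[0,0,0],[0,0,0],[0,0,0]]' --xyz '[[0,0,0.1],[0,0,0.18],[0,0,0.24],[0,0,0.245],[0,0,0.245]]' --fingers '[1,1,1,1,1]' --squeeze 40

```text
time_s: 3.73
eef_pos: [537.2, -12.4, 140.1]
orientation: [-3.142, -0.0, 2.731]
wrist_force: [-0.1, 0.2, 0.1]
opening: 85.5
grasp_force: 0.0
```

Emit:
send_rows --dr '[[0,0,0],[0,0,0],[0,0,0],[0,0,0],[0,0,0]]' --xyz '[[0,0,0],[0,0,0],[0,0,0],[0,0,0],[0,0,0]]' --fingers '[0.7,0.55,0.4,0.3,0.2]'

```text
time_s: 4.15
eef_pos: [537.4, -13.4, 140.5]
orientation: [-3.141, 0.001, 2.731]
wrist_force: [-5.7, -6.9, 13.1]
opening: 36.9
grasp_force: 38.4
```

Emit:
send_rows --dr '[[0,0,0],[0,0,0],[0,0,0],[0,0,0],[0,0,0]]' --xyz '[[0,0,0],[0,0,0],[0,0,0],[0,0,0],[0,0,0]]' --fingers '[0.2,0.2,0.2,0.2,0.2]'

```text
time_s: 4.57
eef_pos: [537.4, -13.4, 140.5]
orientation: [-3.141, 0.001, 2.731]
wrist_force: [-4.1, -6.9, 13.7]
opening: 36.9
grasp_force: 38.4
```

```bash
cat > st.py <<'E'
from h import *
s=get_state()
for k in ("time_s","eef_pos","orientation","wrist_force","torque","opening","grasp_force"): print(k,np.round(s[k],3))
E
python3 st.py
```

```text
time_s 4.567
eef_pos [537.381 -13.421 140.492]
orientation [-3.141e+00  1.000e-03  2.731e+00]
wrist_force [-4.096 -6.919 13.709]
torque [-1.088  0.834  0.   ]
opening 36.917
grasp_force 38.439
```

Emit:
send_rows --dr '[[0,0,0],[0,0,0.02],[0,0,0.06],[0,0,0.1],[0,0,0.15]]' --xyz '[[0,-0.0045,-0.0014],[0,-0.0045,-0.0014],[0,-0.0045,-0.0014],[0,-0.0045,-0.0014],[0,-0.0045,-0.0014]]' --fingers '[0.2,0.2,0.2,0.2,0.2]'

```text
time_s: 4.98
eef_pos: [537.2, -13.9, 140.6]
orientation: [3.141, 0.001, 2.492]
wrist_force: [-1.7, -1.8, 8.6]
opening: 36.9
grasp_force: 40.6
```

```bash
python3 st.py
```

```text
time_s 4.983
eef_pos [537.168 -13.867 140.616]
orientation [3.141e+00 1.000e-03 2.492e+00]
wrist_force [-1.69  -1.802  8.567]
torque [-0.063  0.235  0.133]
opening 36.866
grasp_force 40.614
```

Emit:
send_rows --dr '[[0,0,0.06],[0,0,0.12],[0,0,0.18],[0,0,0.24],[0,0,0.3]]' --xyz '[[0,0,0],[0,0,0],[0,0,0],[0,0,0],[0,0,0]]' --fingers '[0.2,0.2,0.2,0.2,0.2]'

```text
time_s: 5.4
eef_pos: [536.8, -14.2, 140.6]
orientation: [3.141, 0.001, 2.02]
wrist_force: [-4.0, -4.2, 10.0]
opening: 36.8
grasp_force: 40.8
```

Emit:
send_rows --dr '[[0,0,0.06],[0,0,0.12],[0,0,0.18],[0,0,0.24],[0,0,0.3]]' --xyz '[[0,0,0],[0,0,0],[0,0,0],[0,0,0],[0,0,0]]' --fingers '[0.2,0.2,0.2,0.2,0.2]'

```text
time_s: 5.82
eef_pos: [536.4, -14.3, 140.6]
orientation: [-3.141, 0.001, 1.548]
wrist_force: [-7.9, -5.4, 11.2]
opening: 36.7
grasp_force: 41.0
```

```bash
python3 - <<'E'
from h import *
p=snapshot("wrist"); p=snapshot("wrist"); save(p,"w3",None,1.4); meas(p,c0=(537,-13.5))
p=snapshot("scene"); save(p,"s3",(200,130,380,265),4)
import st
E
```

```text
knob_top 0.67 [536.5 -14. ] dial 0.67 [536.3 -12.3]
green 440 [552.5  31. ] r 47.1 ang 1.236
yellow 507 [518.4  30.8] r 48.0 ang 1.968
blue 463 [534.5  33.9] r 47.4 ang 1.623
white z 114 910 mean [2.2 2.2] ang 0.791 line 0.063
white z 142 302 mean [2.2 8.7] ang 1.324 line 1.223
time_s 6.067
eef_pos [536.401 -14.243 140.576]
orientation [-3.141e+00  1.000e-03  1.553e+00]
wrist_force [-6.634 -5.614 11.844]
torque [-0.908  1.089 -0.09 ]
opening 36.737
grasp_force 41.05
```

View pics/w3.png

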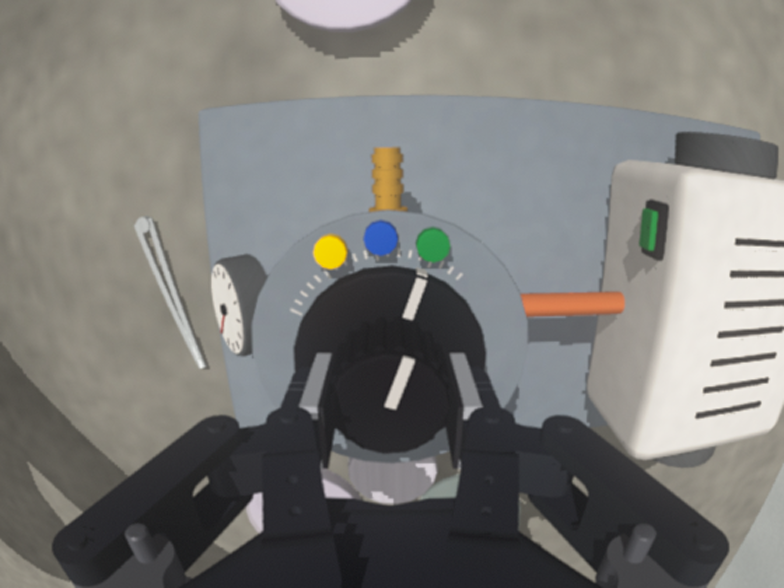

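The picture shows the pointer's skirt segment from (409, 318) to (420, 275), aimed at the green button at (433, 245). I'll check the angle numerically.

```bash
cat >> h.py <<'E'
def ptr(p,seeds,ktop=142):
    hsv=cv2.cvtColor(p["frame"],cv2.COLOR_RGB2HSV).astype(int); m=((hsv[...,1]<70)&(hsv[...,2]>110)).astype(np.uint8)
    n,l=cv2.connectedComponents(m); out=[]
    for (x,y),z in zip(seeds,(ktop-28,ktop)):
        k=l[y,x]; ys,xs=np.where(l==k); w=np.array([atz(p,(a,b),z,True) for a,b in zip(xs,ys)])
        a=cv2.fitLine(w.astype(np.float32),cv2.DIST_L2,0,.01,.01).ravel(); ang=np.arctan2(a[1],a[0]); ang+=np.pi*(ang<-.3)
        print("seg",k,len(w),w.mean(0).round(1),"line",ang.round(3)); out.append(w.mean(0))
    d=out[0]-out[1]; print("joint dir",np.arctan2(d[1],d[0]).round(3)); return out
E
python3 - <<'E'
from h import *
p=snapshot("wrist"); ptr(p,((297,212),(286,273)))
E
```

```text
seg 17 260 [545.3  13.4] line 1.24
seg 20 368 [539.4  -3.8] line 1.246
joint dir 1.241
```

Emit:
send_rows --dr '[[0,0,0.012],[0,0,0.012],[0,0,0.012]]' --xyz '[[-0.003,-0.0036,-0.001],[-0.003,-0.0036,-0.003],[-0.003,-0.0036,-0.003]]' --fingers '[0.2,0.2,0.2]'

```text
time_s: 6.37
eef_pos: [536.1, -14.5, 140.9]
orientation: [3.141, -0.0, 1.534]
wrist_force: [0.7, 1.0, 1.9]
opening: 36.4
grasp_force: 41.0
```

```bash
python3 st.py
```

```text
time_s 6.367
eef_pos [536.148 -14.525 140.856]
orientation [ 3.141 -0.     1.534]
wrist_force [0.669 1.017 1.871]
torque [ 0.122 -0.221 -0.009]
opening 36.446
grasp_force 40.956
```

Emit:
send_rows --dr '[[0,0,0],[0,0,0],[0,0,0]]' --xyz '[[0,0,-0.002],[0,0,-0.004],[0,0,-0.005]]' --fingers '[0.2,0.2,0.2]'

```text
time_s: 6.62
eef_pos: [536.1, -14.5, 141.8]
orientation: [3.141, 0.0, 1.534]
wrist_force: [3.4, -0.7, -7.6]
opening: 36.6
grasp_force: 40.7
```

Emit:
send_rows --dr '[[0,0,0],[0,0,0]]' --xyz '[[0,0,-0.002],[0,0,-0.002]]' --fingers '[0.2,0.2]'

```text
time_s: 6.78
eef_pos: [536.1, -14.5, 142.0]
orientation: [3.141, 0.0, 1.534]
wrist_force: [5.8, 0.7, -11.6]
opening: 36.8
grasp_force: 42.5
```

```bash
python3 st.py
```

```text
time_s 6.783
eef_pos [536.075 -14.505 142.   ]
orientation [3.141 0.    1.534]
wrist_force [  5.785   0.72  -11.559]
torque [ 0.032 -1.232 -0.004]
opening 36.767
grasp_force 42.451
```

Emit:
send_rows --dr '[[0,0,0.008],[0,0,0.016],[0,0,0.024]]' --xyz '[[0,0.002,0],[0,0.002,0],[0,0.002,0]]' --fingers '[0.2,0.2,0.2]'

```text
time_s: 7.03
eef_pos: [536.1, -14.5, 142.0]
orientation: [-3.141, -0.0, 1.495]
wrist_force: [3.0, 0.5, -12.7]
opening: 36.7
grasp_force: 42.6
```

```bash
python3 st.py
```

```text
time_s 7.033
eef_pos [536.085 -14.476 142.017]
orientation [-3.141 -0.     1.495]
wrist_force [  2.966   0.463 -12.654]
torque [-0.017 -0.755  0.249]
opening 36.666
grasp_force 42.614
```

Emit:
send_rows --dr '[[0,0,0.008],[0,0,0.016],[0,0,0.024]]' --xyz '[[0,0.001,0],[0,0.001,0],[0,0.001,0]]' --fingers '[0.2,0.2,0.2]'

```text
time_s: 7.28
eef_pos: [536.1, -14.5, 142.0]
orientation: [-3.14, 0.0, 1.457]
wrist_force: [0.2, -0.5, -14.0]
opening: 36.4
grasp_force: 42.5
```

Emit:
send_rows --dr '[[0,0,0.008],[0,0,0.016],[0,0,0.024]]' --xyz '[[0,0,0.0006],[0,0,0.0006],[0,0,0.0006]]' --fingers '[0.2,0.2,0.2]'

```text
time_s: 7.53
eef_pos: [536.1, -14.5, 142.0]
orientation: [-3.141, 0.0, 1.42]
wrist_force: [-1.8, -0.9, -12.2]
opening: 36.6
grasp_force: 42.7
```

Emit:
send_rows --dr '[[0,0,0.008],[0,0,0.016],[0,0,0.022]]' --xyz '[[0,-0.0006,0],[0,-0.0006,0],[0,-0.0006,0]]' --fingers '[0.2,0.2,0.2]'

```text
time_s: 7.78
eef_pos: [536.1, -14.5, 142.0]
orientation: [-3.141, 0.0, 1.385]
wrist_force: [-3.0, 0.0, -13.2]
opening: 36.5
grasp_force: 42.6
```

Emit:
send_rows --dr '[[0,0,0.008],[0,0,0.016],[0,0,0.022]]' --xyz '[[0,-0.001,0.0004],[0,-0.001,0.0004],[0,-0.001,0.0004]]' --fingers '[0.2,0.2,0.2]'

```text
time_s: 8.03
eef_pos: [536.0, -14.5, 142.1]
orientation: [-3.141, 0.0, 1.35]
wrist_force: [-2.4, -1.1, -10.9]
opening: 36.9
grasp_force: 42.8
```

Emit:
send_rows --dr '[[0,0,0.006],[0,0,0.012],[0,0,0.018]]' --xyz '[[0,0,-0.0006],[0,0,-0.0006],[0,0,-0.0006]]' --fingers '[0.2,0.2,0.2]'

```text
time_s: 8.28
eef_pos: [536.1, -14.5, 142.2]
orientation: [-3.141, 0.0, 1.322]
wrist_force: [-4.4, -0.0, -6.6]
opening: 36.4
grasp_force: 43.3
```

```bash
python3 st.py
```

```text
time_s 8.283
eef_pos [536.054 -14.461 142.243]
orientation [-3.141  0.     1.322]
wrist_force [-4.399 -0.044 -6.591]
torque [-0.057  0.742  0.11 ]
opening 36.383
grasp_force 43.331
```

The resistance dropped, so a notch is probably here. I'll pull gently.

Emit:
send_rows --dr '[[0,0,0],[0,0,0],[0,0,0]]' --xyz '[[0,-0.001,-0.0012],[0,-0.001,-0.0024],[0,-0.001,-0.0024]]' --fingers '[0.2,0.2,0.2]'

```text
time_s: 8.53
eef_pos: [536.0, -14.4, 143.0]
orientation: [3.141, -0.0, 1.323]
wrist_force: [-4.7, -0.5, -4.8]
opening: 36.4
grasp_force: 43.3
```

```bash
python3 st.py
```

```text
time_s 8.533
eef_pos [536.042 -14.429 143.03 ]
orientation [ 3.141 -0.     1.323]
wrist_force [-4.691 -0.451 -4.801]
torque [-0.088  0.674 -0.055]
opening 36.421
grasp_force 43.329
```

```bash
python3 - <<'E'
from h import *
p=snapshot("wrist"); p=snapshot("wrist"); save(p,"w4",None,1.4); meas(p,c0=(536.3,-13.3),ktop=144)
E
```

```text
knob_top 0.7 [536.3 -13.1] dial 0.89 [536.1 -12.6]
green 425 [552.5  30.9] r 47.1 ang 1.219
yellow 490 [519.1  30.9] r 47.4 ang 1.943
blue 436 [534.7  33.9] r 47.2 ang 1.606
white z 116 837 mean [2.6 2.2] ang 0.716 line -0.095
white z 144 312 mean [4.4 7.6] ang 1.05 line 1.013
```

View pics/w4.png

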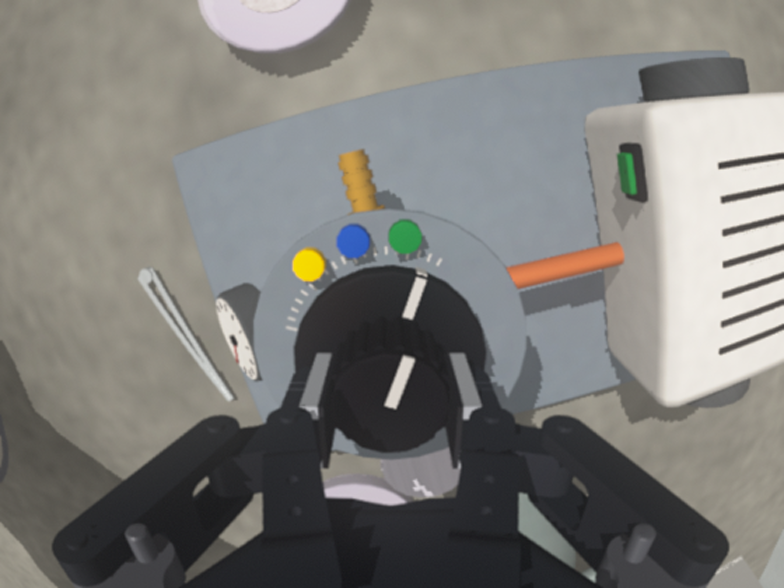

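The pointer tip at (422, 272) lies about 0.2 rad clockwise of green at (405, 236), which is inside a button's width (0.26 rad). The knob is rising on drag alone, so I'll keep pulling gently.

Emit:
send_rows --dr '[[0,0,0],[0,0,0],[0,0,0],[0,0,0],[0,0,0]]' --xyz '[[0,-0.001,-0.002],[0,-0.001,-0.004],[0,-0.001,-0.006],[0,-0.001,-0.008],[0,-0.001,-0.01]]' --fingers '[0.2,0.2,0.2,0.2,0.2]'

```text
time_s: 9.15
eef_pos: [535.9, -14.4, 145.3]
orientation: [3.141, -0.0, 1.323]
wrist_force: [0.2, -2.1, -10.7]
opening: 36.9
grasp_force: 42.9
```

```bash
python3 st.py
```

```text
time_s 9.15
eef_pos [535.947 -14.421 145.331]
orientation [ 3.141 -0.     1.323]
wrist_force [  0.223  -2.107 -10.738]
torque [-0.367 -0.013 -0.246]
opening 36.926
grasp_force 42.881
```

Emit:
send_rows --dr '[[0,0,0.005],[0,0,0.01]]' --xyz '[[0,0,0],[0,0,0]]' --fingers '[0.2,0.2]'

```text
time_s: 9.32
eef_pos: [536.0, -14.4, 145.5]
orientation: [3.141, 0.0, 1.307]
wrist_force: [-1.6, -2.4, -4.7]
opening: 36.3
grasp_force: 43.4
```

```bash
python3 - <<'E'
from h import *
import st
p=snapshot("wrist"); p=snapshot("wrist"); a,b=ptr(p,((297,211),(286,273)),ktop=146); meas(p,c0=(536.3,-13),ktop=146)
E
```

```text
time_s 9.317
eef_pos [535.961 -14.407 145.489]
orientation [3.141 0.    1.307]
wrist_force [-1.552 -2.447 -4.687]
torque [-0.323  0.241  0.1  ]
opening 36.343
grasp_force 43.429
seg 11 261 [551.1  10.2] line 0.996
seg 15 372 [541.2  -5.2] line 1.0
joint dir 1.002
knob_top 0.75 [535.4 -13.7] dial 0.86 [536.2 -11.9]
green 411 [552.6  30.9] r 46.8 ang 1.216
yellow 483 [519.4  31.1] r 47.2 ang 1.936
blue 433 [534.6  33.9] r 46.9 ang 1.607
white z 118 816 mean [2.7 2.1] ang 0.672 line -0.103
white z 146 320 mean [4.5 7.2] ang 1.008 line 0.995
```

Emit:
send_rows --dr '[[0,0,0],[0,0,0],[0,0,0],[0,0,0]]' --xyz '[[0,0,-0.0016],[0,0,-0.0032],[0,0,-0.005],[0,0,-0.0064]]' --fingers '[0.2,0.2,0.2,0.2]'

```text
time_s: 9.85
eef_pos: [535.9, -14.4, 146.9]
orientation: [3.141, -0.0, 1.308]
wrist_force: [1.2, -2.8, -12.1]
opening: 36.7
grasp_force: 42.7
```

```bash
python3 st.py
```

```text
time_s 9.85
eef_pos [535.874 -14.376 146.929]
orientation [ 3.141 -0.     1.308]
wrist_force [  1.246  -2.83  -12.129]
torque [-0.611 -0.536  0.018]
opening 36.655
grasp_force 42.689
```

Emit:
send_rows --dr '[[0,0,0],[0,0,0]]' --xyz '[[0,0,-0.0014],[0,0,-0.0014]]' --fingers '[0.2,0.2]'

```text
time_s: 10.02
eef_pos: [535.9, -14.4, 147.0]
orientation: [3.141, 0.0, 1.308]
wrist_force: [2.9, -2.2, -13.9]
opening: 36.6
grasp_force: 42.4
```

```bash
python3 st.py
```

```text
time_s 10.017
eef_pos [535.869 -14.38  147.009]
orientation [3.141 0.    1.308]
wrist_force [  2.879  -2.159 -13.853]
torque [-0.546 -0.762  0.024]
opening 36.564
grasp_force 42.427
```

Emit:
send_rows --dr '[[0,0,0],[0,0,0],[0,0,0],[0,0,0],[0,0,0]]' --xyz '[[0,0,0.001],[0,0,0.001],[0,0,0.001],[0,0,0.001],[0,0,0.001]]' --fingers '[0.5,0.7,0.9,1,1]'

```text
time_s: 10.43
eef_pos: [535.9, -14.3, 147.3]
orientation: [3.141, -0.0, 1.308]
wrist_force: [-0.1, -1.0, 0.3]
opening: 85.2
grasp_force: 0.0
```

Emit:
send_rows --dr '[[0,0,0],[0,0,0],[0,0,0],[0,0,0],[0,0,0]]' --xyz '[[0,0,-0.02],[0,0,-0.1],[0,0,-0.2],[0,0,-0.3],[0,0,-0.35]]' --fingers '[1,1,1,1,1]'

```text
time_s: 10.85
eef_pos: [536.5, -14.4, 237.7]
orientation: [3.138, -0.0, 1.308]
wrist_force: [-0.1, -0.2, 0.8]
opening: 85.3
grasp_force: 0.0
```

```bash
python3 - <<'E'
from h import *
import st
p=snapshot("wrist"); p=snapshot("wrist"); save(p,"w5",None,1.4); meas(p,c0=(536.3,-13),ktop=148)
E
```

```text
time_s 10.85
eef_pos [536.504 -14.399 237.657]
orientation [ 3.138 -0.     1.308]
wrist_force [-0.096 -0.244  0.835]
torque [ 0.012 -0.012  0.04 ]
opening 85.281
grasp_force 0.0
knob_top 0.88 [535.5 -13. ] dial 0.62 [538.2 -13. ]
green 160 [552.5  30.9] r 46.7 ang 1.217
yellow 202 [519.2  31. ] r 47.2 ang 1.941
blue 170 [534.6  33.7] r 46.8 ang 1.608
white z 120 86 mean [14.8 23.7] ang 1.012 line 1.01
white z 148 122 mean [4.4 7.6] ang 1.045 line 1.002
```

View pics/w5.png

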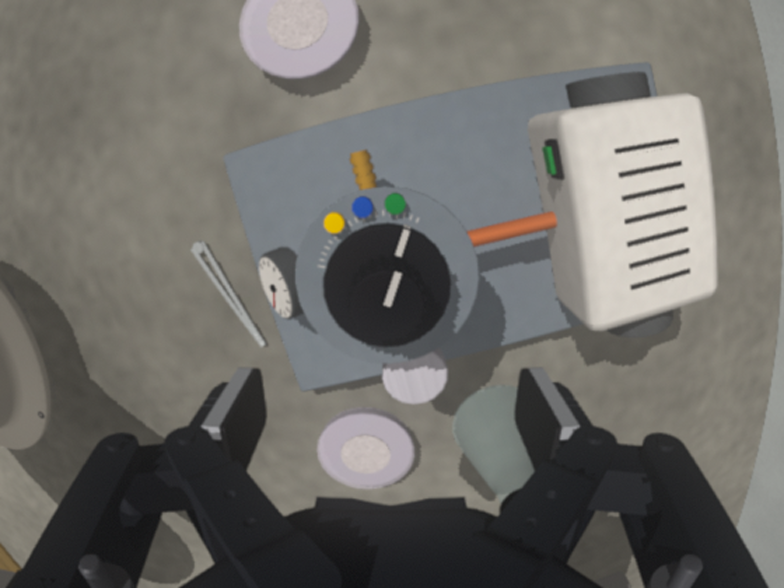

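The knob is free of the gripper. Its pointer tip at (406, 232) is just clockwise of green at (395, 203), offset 0.21 rad, and everything else stands as before. I'll check the knob's height by depth, then hand in.

```bash
python3 - <<'E'
from h import *
p=snapshot("wrist")
def h(u,v):
    zs=[]
    for du in range(-2,3):
        for dv in range(-2,3):
            d=p["depth"][v+dv,u+du]
            if d>0:
                o,r=fray(p,(u+du,v+dv)); c=np.array(p["R"])@r; zs.append((o+r*d/c[2])[2])
    return np.median(zs)
a,b=h(272,209),h(227,230); print("top",a,"dial (fixed, 103)",b,"diff (39 in, 45 out)",a-b)
if a-b>43: print(job_done())
E
```

```text
top 149.5798899337641 dial (fixed, 103) 104.42260913702539 diff (39 in, 45 out) 45.1572807967387
the job is handed in; nothing more can be done
None
```

The regulator is preset and handed in at about 11 s: the knob was turned to green while pushed in, then pulled out about 6 mm to its firm stop and let go. It locked with the pointer about 0.21 rad clockwise of the green mark. That is inside a button's width (0.26 rad), but a notch on the other side may be about equally close, and I did not feel for it.

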